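# Empty the stem catch tray of the brass finishing machine

## Robot

A 6-joint arm with a two-finger parallel gripper is mounted at the origin on the work surface. World frame = base frame: x ahead of the robot, y to its left, z up, the work surface at z = 0. Lengths are in m, angles in rad, forces in N, time in s.
With the tool pointing down it reaches from about 0.275 to 0.825 m from the base axis. Payload 4.9 kg.
Tool frame: the origin (TCP) lies between the finger pads; the fingertips stand 25 mm ahead of it and the grasp point (between the pads) lies 6 mm ahead of it; z points along the fingers, x is the direction in which the jaws open and shut, and the axes are right-handed (so a half turn about z gives the same grasp; the last joint's range is limited). The gripper opens to 85 mm and grips with 20 to 120 N. Pads are 22 mm wide; open, the fingers measure 114 mm over their backs; the gripper's body (76 mm by 85 mm) begins 54 mm behind the grasp point. The pads swing forward as they close: fully open they stand 13 mm farther back than shut.
Start: joints at [1.092, 0.326, -0.193, 1.052, 0, 1.437], TCP at [0.186, 0.518, 0.256] pointing down, gripper open.
Joint ranges: [-2.65, 2.65], [-0.97, 1.79], [-1.3, 1.35], [-1.93, 2.1], [-1.47, 1.37], [-3.14, 3.14]. Speed limits (rad/s): [2.57, 2.57, 3.14, 3.14, 3.14, 3.14].

## Interface

Orientations are given as a unit quaternion [x, y, z, w].
In Python, from cell import robot, hand, sensors, eyes gives the robot as it stands. The module is installed in compiled form; this text tells all that it offers. Calls block until the motion is done:
- robot.move_pose(position, orientation): joint-space move of the TCP to a pose.
- robot.move_l(position, rotation=None, speed=0.15, f_stop=None): straight line of the TCP; rotation=None keeps the orientation; speed is the mean speed in m/s. With f_stop (N) it stops when the force on the tool has changed by that much, and returns True; else False.
- robot.move_j(angles): joint-space move.
- hand.grip(opening): finger opening in m; the grip force is fixed at half the most; returns when the fingers have stopped.
- robot.wait(seconds).
- robot.ik(position, orientation): joint angles nearest the present ones, or None.
- sensors.sense(): the state.
- eyes.capture(name): name is "side" or "top" or "wrist"; returns a dict with "img" (420x560x3 uint8, red, green, blue), "vertical_fov" (degrees; the focal length in pixels is half the picture's height over the tangent of half this angle, whatever the lens; pixels are square), "cx", "cy" (the principal point, pixels), "pose" (4x4, takes a point from camera to world coordinates). Camera axes: x right, y down, z forward; pixel columns grow to the right and rows downward; lengths in m; the calibration is good to about 2 mm. A picture is of the moment at which its call begins. There is no depth.
A pose or a line that the arm cannot do raises robot.IKError and nothing moves.
- robot.hand_in(): hands the job in, once; it reports no verdict.
The state is a dict: "time_s": time; "joint_pos": joint angles; "joint_vel": joint speeds; "effort": joint torques, N m; "tcp_pos": TCP position; "orientation": TCP orientation; "contact_force": force on the tool from outside, world axes, zero at the start; "ft_torque": the same for the moment, N m; "grip_width": finger opening in m.
Only numpy, scipy, OpenCV 4.12 (cv2) and the standard library are available. Lean on these libraries where they do the work, as an engineer would, in place of code of your own. Each camera call takes 0.05 s, during which the arm holds its last target. There are 200 camera calls.

## Task

First throttle the blow-off air: turn the lever of the ball valve back to half open, halfway (45 degrees) between along the pipe and across it. Then collect the three finished, turned brass lamp stems from the machine's catch tray and set them down gently in the tote, one in each of its three lanes, lying flat along the lane. Leave the plain unturned square bar in the tray, and do not shove aside the jar, the brass cup or the brass ring that stand nearby.

Things in the scene. Friction and masses are not known exactly. Their poses are not given: they have to be found in the camera images.
- valve (a joint): opening angle of the ball valve, rad: 0 = closed (lever across the pipe, pointing to the valve's -x), 1.571 = fully open (lever along the pipe, to the valve's -y); half open is 0.785. Grows as the lever turns anticlockwise seen from above, about a vertical axis; stays where it is left (friction about 0.25 N m). Starts nearly or fully open
- valve_axis (a point): point on the valve's vertical turning axis at mid-height of the lever's grip, about 96 mm above the table. It does not move with the lever; its axes are the valve's: y runs along the copper pipe, which lies with its axis 50 mm above the table and 10 mm in radius
- valve_grip (a point): grip point of the valve lever, in the middle of its black sleeve, 75 mm from the turning axis. The sleeve is 14 mm wide, 18 mm high (87 to 105 mm above the table) and covers 32 to 107 mm from the axis; x of this frame points from the grip to the axis. Only the pipe lies under it
- catch_tray: fixed open sheet-steel catch tray, 166 (x) x 312 (y) mm outside, walls 3 mm thick, 30 mm high, inner floor 4 mm above the table. Origin: under its centre, at table height. A chute joins its +y end from the green machine housing (210 mm high, begins 290 mm from the origin). Three stems and a plain bar lie in it side by side, roughly along x, about 66 mm apart, in any order
- stem1: finished brass lamp stem, 110 mm long, 30 mm across, lying flat: a 30 x 30 mm square block 22 mm long at each end, turned between: a round barrel 24 mm in diameter, 36 mm long in the middle, with a thin neck and a 27 mm bead on each side. About 0.4 kg. Origin: the centre of the stem, on its long axis, 15 mm above what it lies on; x along the stem. The three stems are alike
- stem2: finished brass lamp stem, 110 mm long, 30 mm across, lying flat: a 30 x 30 mm square block 22 mm long at each end, turned between: a round barrel 24 mm in diameter, 36 mm long in the middle, with a thin neck and a 27 mm bead on each side. About 0.4 kg. Origin: the centre of the stem, on its long axis, 15 mm above what it lies on; x along the stem. The three stems are alike
- stem3: finished brass lamp stem, 110 mm long, 30 mm across, lying flat: a 30 x 30 mm square block 22 mm long at each end, turned between: a round barrel 24 mm in diameter, 36 mm long in the middle, with a thin neck and a 27 mm bead on each side. About 0.4 kg. Origin: the centre of the stem, on its long axis, 15 mm above what it lies on; x along the stem. The three stems are alike
- bar: unturned blank: a plain square brass bar 110 x 30 x 30 mm, no turned middle, lying in the catch tray among the stems; it must stay in the tray. Origin: centre of its underside; x along the bar
- tote: grey open plastic tote, fixed, 158 (x) x 264 (y) mm outside, walls 4 mm thick, 55 mm high, inner floor 5 mm above the table. Origin: under its centre, at table height. Three lanes run along x, centre lines at y = -70, 0, +70 mm, marked by stub ribs (6 mm thick, tops 30 mm above the table) at y = -35 and +35 mm reaching 35 mm in from each end wall; the middle is free of ribs
- jar: white jar with a steel cap, 44 mm in diameter, 65 mm high, between tray and tote; leave it. Origin: centre of its underside
- collar: upright brass ring 76 mm in diameter, 30 mm high, beyond the tote; leave it
- cup: brass cup 68 mm in diameter, 80 mm high, beyond the tray; leave it
Not all that is in view belongs to the job. What is shaped like the stem2 but grey or red is not meant.

How it is judged:
On the way, in this order (a step that is already met when the one before it is completed fails the run):
1. the valve is turned to half open (value of joint valve between 0.655 and 0.915 rad), for 0.2 s.
2. then a first stem lies in the tote ((((x of stem1 in the frame of tote between -0.075 and 0.075 m and y of stem1 in the frame of tote between -0.128 and 0.128 m) and z of stem1 in the frame of tote below 0.027 m) or ((x of stem2 in the frame of tote between -0.075 and 0.075 m and y of stem2 in the frame of tote between -0.128 and 0.128 m) and z of stem2 in the frame of tote below 0.027 m) or ((x of stem3 in the frame of tote between -0.075 and 0.075 m and y of stem3 in the frame of tote between -0.128 and 0.128 m) and z of stem3 in the frame of tote below 0.027 m))), for 0.2 s.
At the end, for the whole second after the job is handed in: valve at 0.785 rad within 0.13; each of the three lanes holds one stem on its floor, centre within 20 mm of the lane's centre line and 30 mm of its mid-length, along it within 0.25 rad, at rest; the plain bar lies in the catch tray (all of step 1 and ((y of stem1 in the frame of tote between -0.09 and -0.05 m and angle between the x axis of stem1 and the x axis of tote, either way round below 0.25 rad) or (y of stem2 in the frame of tote between -0.09 and -0.05 m and angle between the x axis of stem2 and the x axis of tote, either way round below 0.25 rad) or (y of stem3 in the frame of tote between -0.09 and -0.05 m and angle between the x axis of stem3 and the x axis of tote, either way round below 0.25 rad)) and ((y of stem1 in the frame of tote between -0.02 and 0.02 m and angle between the x axis of stem1 and the x axis of tote, either way round below 0.25 rad) or (y of stem2 in the frame of tote between -0.02 and 0.02 m and angle between the x axis of stem2 and the x axis of tote, either way round below 0.25 rad) or (y of stem3 in the frame of tote between -0.02 and 0.02 m and angle between the x axis of stem3 and the x axis of tote, either way round below 0.25 rad)) and ((y of stem1 in the frame of tote between 0.05 and 0.09 m and angle between the x axis of stem1 and the x axis of tote, either way round below 0.25 rad) or (y of stem2 in the frame of tote between 0.05 and 0.09 m and angle between the x axis of stem2 and the x axis of tote, either way round below 0.25 rad) or (y of stem3 in the frame of tote between 0.05 and 0.09 m and angle between the x axis of stem3 and the x axis of tote, either way round below 0.25 rad)) and x of bar in the frame of catch_tray between -0.08 and 0.08 m and y of bar in the frame of catch_tray between -0.153 and 0.153 m and z of bar in the frame of catch_tray below 0.04 m and x of stem1 in the frame of tote between -0.03 and 0.03 m and z of each of stem1, stem2, stem3 in the frame of tote below 0.027 m and linear speed of each of stem1, stem2, stem3 below 0.02 m/s and angular speed of each of stem1, stem2, stem3 below 0.2 rad/s and x of stem2 in the frame of tote between -0.03 and 0.03 m and x of stem3 in the frame of tote between -0.03 and 0.03 m); the robot touches nothing.
It fails at once if a stem is dropped or thrown into the tote (moves faster than 0.9 m/s between its walls) ((linear speed of stem1 above 0.9 m/s and ((x of stem1 in the frame of tote between -0.075 and 0.075 m and y of stem1 in the frame of tote between -0.128 and 0.128 m) and z of stem1 in the frame of tote below 0.07 m)) or (linear speed of stem2 above 0.9 m/s and ((x of stem2 in the frame of tote between -0.075 and 0.075 m and y of stem2 in the frame of tote between -0.128 and 0.128 m) and z of stem2 in the frame of tote below 0.07 m)) or (linear speed of stem3 above 0.9 m/s and ((x of stem3 in the frame of tote between -0.075 and 0.075 m and y of stem3 in the frame of tote between -0.128 and 0.128 m) and z of stem3 in the frame of tote below 0.07 m))).
It fails at once if the plain bar is lifted out of the tray (more than 60 mm above the table) (height (world z) of bar above 0.06 m).
It fails at once if the jar, the brass cup or the brass ring is displaced by more than 30 mm (distance of any of jar, collar, cup from where it was at the start of the episode above 0.03 m).
It also fails if it takes over 72 s, if anything falls off the work surface, if the arm or the gripper's body presses on something with over 40 N, if the wrist force passes 120 N, or if a joint passes its speed limit or range.

## Working session

There is one attempt and no reset: what is moved stays moved. The work goes in short steps, each a Python script; the robot and the scene stay as the last script left them, time stands still between calls to the robot, and variables do not carry over. Pictures are saved under pics/ and viewed, about 8 in all and at most 12, crops included, and the job is handed in when it is done.

```bash
mkdir -p pics
cat > h.py <<'E'
import numpy as np, cv2
from cell import robot, hand, sensors, eyes
from scipy.spatial.transform import Rotation as R
def snap(n,f):
    c=eyes.capture(n); cv2.imwrite('pics/'+f,cv2.cvtColor(c['img'],cv2.COLOR_RGB2BGR))
    np.savez('pics/'+f+'.npz',**{k:c[k] for k in('img','vertical_fov','cx','cy','pose')}); return c
def ld(f): return np.load('pics/'+f+'.npz')
def px(c,u,v,z):
    f=210/np.tan(np.radians(float(c['vertical_fov']))/2)
    d=c['pose'][:3,:3]@np.array([(u-c['cx'])/f,(v-c['cy'])/f,1]); o=c['pose'][:3,3]
    return o+d*(z-o[2])/d[2]
def q(a): # tool down, jaw axis at angle a from world x
    return (R.from_euler('z',a)*R.from_euler('x',np.pi)).as_quat()
E
python3 - <<'E'
from h import *
for n in('top','side','wrist'):
    c=snap(n,n+'0.png');print(n,c['vertical_fov'],c['cx'],c['cy'],c['pose'].round(3).tolist())
print(sensors.sense())
E
```

```text
top 50.04547347392693 285.2180267822505 207.269693349477 [[0.005, -0.987, 0.162, 0.318], [-1.0, -0.006, -0.009, 0.066], [0.01, -0.162, -0.987, 1.124], [0.0, 0.0, 0.0, 1.0]]
side 52.58936913783906 281.06872180536317 213.76599274359145 [[0.962, -0.137, 0.235, 0.236], [-0.271, -0.546, 0.793, -0.765], [0.02, -0.827, -0.562, 0.704], [0.0, 0.0, 0.0, 1.0]]
wrist 62.83856088384732 277.55794232330305 214.26407270976568 [[0.338, 0.894, 0.293, 0.111], [0.941, -0.321, -0.107, 0.545], [-0.001, 0.312, -0.95, 0.374], [0.0, 0.0, 0.0, 1.0]]
{'time_s': 0.15, 'joint_pos': array([ 1.09179217e+00,  3.26800661e-01, -1.93341264e-01,  1.05204663e+00,
        5.41078344e-06,  1.43661595e+00]), 'joint_vel': array([-0.00113875, -0.00412843,  0.00244185,  0.00049791, -0.00062513,
       -0.00056283]), 'effort': array([ 3.12964057e-04, -4.43704462e+01,  2.62664545e+01,  1.04686365e-02,
       -2.22173517e-04,  1.25419939e-05]), 'tcp_pos': array([0.18569851, 0.51725475, 0.2556719 ]), 'orientation': array([ 8.17933428e-01,  5.75312456e-01, -6.19079848e-04,  3.18312488e-04]), 'contact_force': array([-0.66333203, -0.17591112, -0.56320294]), 'ft_torque': array([ 0.03426238,  0.00715669, -0.00862974]), 'grip_width': 0.08569552363889248}
```

View pics/top0.png

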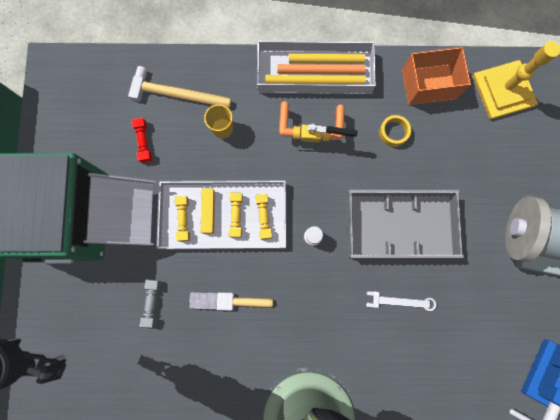

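View pics/side0.png

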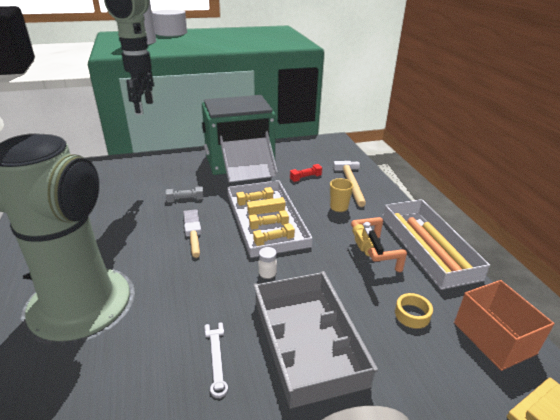

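The top view shows the tray at about (223,215) holding, from the left, stem (182,218), plain bar (207,210), stem (236,214) and stem (263,216). The tote is at (406,224), the valve lever at about (330,130) pointing to -y, the jar at (313,236), the cup at (218,121) and the ring at (395,130). The red piece at (141,140) and the grey one at (150,304) are decoys. I'll enlarge crops to confirm.

Run:
```python
from h import *
i=cv2.imread('pics/top0.png')
cv2.imwrite('pics/c1.png',cv2.resize(i[170:270,150:300],None,fx=5.3,fy=5.3,interpolation=3))
a=cv2.resize(i[90:160,270:370],None,fx=6,fy=6,interpolation=3)
cv2.imwrite('pics/c2.png',a)
```

```text
(no output)
```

View pics/c1.png

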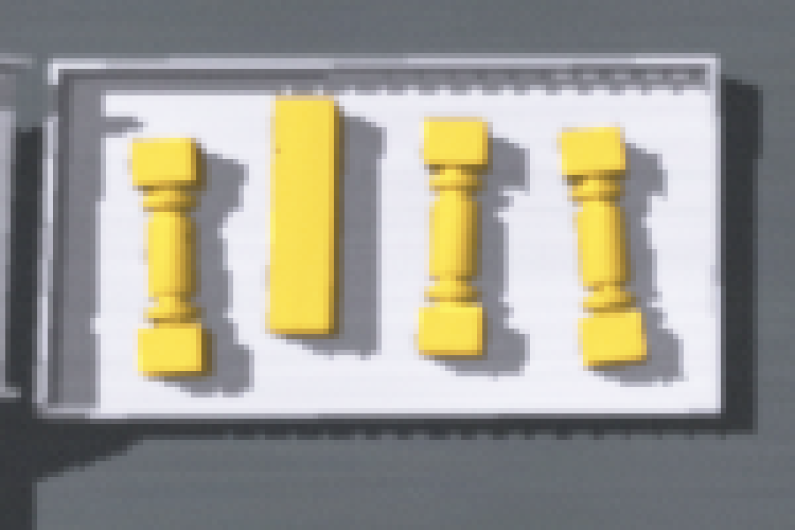

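View pics/c2.png

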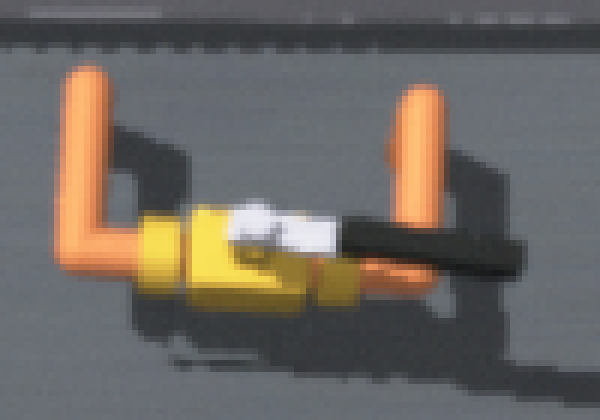

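Run:
```python
from h import *
c=ld('top0.png')
C1=lambda u,v,z:px(c,150+u/5.3,170+v/5.3,z)
for n,a,b in(('A',(165,160),(172,349)),('B',(455,141),(450,330)),('C',(592,151),(613,337))):
    p,r=C1(*a,.034),C1(*b,.034);d=p-r;print(n,((p+r)/2).round(4),np.linalg.norm(d[:2]).round(4),np.degrees(np.arctan2(d[1],d[0])).round(1))
print('bar',C1(304,213,.034))
print('tray',[C1(*t,.03).round(3) for t in((48,58),(718,58),(720,413),(38,413))])
C2=lambda u,v,z:px(c,270+u/6,90+v/6,z)
print('nut',C2(255,222,.11),'sleeve',C2(342,232,.105),C2(521,253,.105))
print('pipe',C2(65,248,.05),C2(435,272,.05), C2(85,75,.05),C2(422,95,.05))
print('tote',[px(c,*t,.055).round(4) for t in((350,191),(459,191),(462,258),(350,258))])
print('jar',px(c,313,234,.065),'cup',px(c,219,117,.08),'ring',px(c,395,130,.03))
```

```text
A [0.4691 0.3083 0.034 ] 0.088 4.5
B [0.4787 0.1779 0.034 ] 0.0881 -0.2
C [0.4752 0.1087 0.034 ] 0.0873 7.1
bar [0.48851425 0.2465999  0.034     ]
tray [array([0.562, 0.369, 0.03 ]), array([0.564, 0.056, 0.03 ]), array([0.398, 0.054, 0.03 ]), array([0.396, 0.366, 0.03 ])]
nut [ 0.67632855 -0.00658821  0.11      ] sleeve [ 0.67425836 -0.04123005  0.105     ] [ 0.66619861 -0.11170203  0.105     ]
pipe [0.68562947 0.06799132 0.05      ] [ 0.6764896  -0.08541037  0.05      ] [0.76124848 0.06008329 0.05      ] [ 0.75364431 -0.08118554  0.05      ]
tote [array([ 0.5345, -0.1007,  0.055 ]), array([ 0.5362, -0.366 ,  0.055 ]), array([ 0.3742, -0.3638,  0.055 ]), array([ 0.3728, -0.0977,  0.055 ])]
jar [ 0.42827097 -0.00962827  0.065     ] cup [0.71042229 0.21822549 0.08      ] ring [ 0.69832191 -0.22203553  0.03      ]
```

Run:
```python
from h import *
ax=np.array([.678,-.0035]); r=.072
def pose(deg,z):
    t=np.radians(deg); return [ax[0]+r*np.cos(t),ax[1]+r*np.sin(t),z], q(t+np.pi/2)
robot.move_pose([.42,.25,.29],q(.3))
robot.move_pose(*pose(-96.5,.2)); hand.grip(.04)
s=robot.move_l(pose(-96.5,.102)[0],speed=.1,f_stop=12); print('stop',s)
hand.grip(.018); print(sensors.sense()['grip_width'])
for d in np.arange(-101,-140.3,-4.3):
    p,o=pose(d,.102); robot.move_l(p,o,speed=.06)
print(d,sensors.sense()['contact_force'],sensors.sense()['grip_width'])
hand.grip(.05); p,o=pose(d,.22); robot.move_l(p,speed=.15)
robot.move_pose([.45,.2,.29],q(np.pi/2))
for n in('top','wrist'): snap(n,n+'1.png')
print(sensors.sense()['time_s'])
i=cv2.imread('pics/top1.png')
cv2.imwrite('pics/c3.png',np.hstack([cv2.resize(i[90:190,270:370],(420,420),interpolation=3),cv2.resize(cv2.imread('pics/wrist1.png'),(380,285)).__class__ and cv2.copyMakeBorder(cv2.resize(cv2.imread('pics/wrist1.png'),(380,285)),0,135,0,0,0)]))
```

```text
stop False
0.01782521622693821
-139.7 [ 2.34940953 -0.63934758  0.23909642] 0.017980201012231686
10.6833
```

View pics/c3.png

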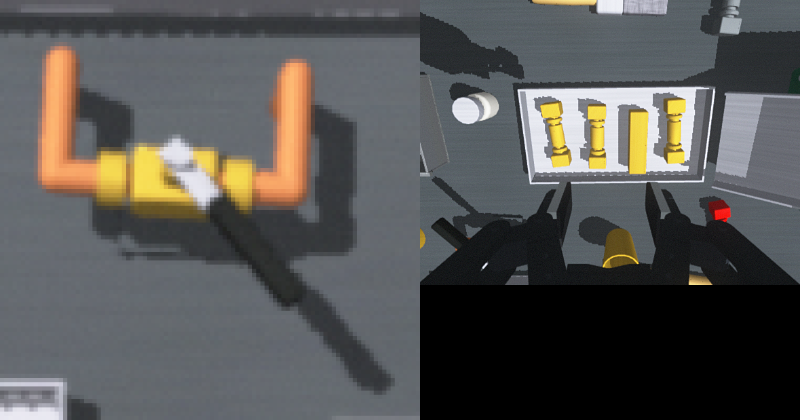

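Run:
```python
from h import *
c=ld('top1.png'); f=lambda u,v:px(c,270+u/4.2,90+v/4.2,.105)
d=f(292,297)-f(215,207); print(np.degrees(np.arctan2(d[1],d[0])), f(292,297),f(215,207))
w=ld('wrist1.png')
k=380/560
for n,a,b in(('C',(550,107),(561,157)),('B',(597,108),(597,162)),('A',(675,105),(675,157))):
    p,r=[px(w,(t[0]-420)/k,t[1]/k,.034) for t in(a,b)]; print(n,((p+r)/2).round(4))
im=cv2.imread('pics/wrist1.png')
cv2.imwrite('pics/w1c.png',cv2.resize(im[115:280,130:450],None,fx=2.5,fy=2.5,interpolation=3))
```

```text
-140.61327435577806 [ 0.59635569 -0.06971712  0.105     ] [ 0.64805983 -0.02726692  0.105     ]
C [0.4714 0.1128 0.034 ]
B [0.4769 0.1812 0.034 ]
A [0.47   0.3104 0.034 ]
```

View pics/w1c.png

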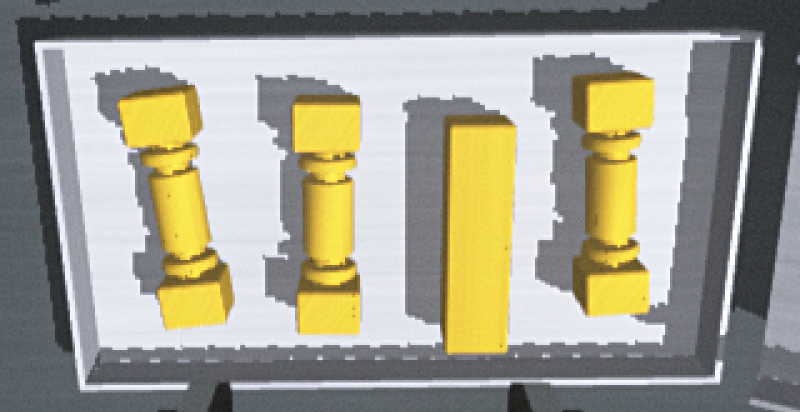

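```bash
cat >> h.py <<'E'
def pick_place(x,y,th,lane,tx=.4545):
    a=np.pi/2+np.radians(th)
    robot.move_l([x,y,.15],q(a),speed=.4); hand.grip(.05)
    robot.move_l([x,y,.06],speed=.25); s=robot.move_l([x,y,.033],speed=.06,f_stop=10)
    z=sensors.sense()['tcp_pos'][2]; hand.grip(0); w=sensors.sense()['grip_width']
    robot.move_l([x,y,.15],speed=.2); w2=sensors.sense()['grip_width']
    print('pick',s,z,w,w2)
    if w2<.018: return
    robot.move_l([tx,lane,.15],q(np.pi/2),speed=.4)
    robot.move_l([tx,lane,.06],speed=.2); s=robot.move_l([tx,lane,z+.001],speed=.04,f_stop=8)
    print('place',s,sensors.sense()['tcp_pos'],sensors.sense()['grip_width'])
    hand.grip(.045); robot.move_l([tx,lane,.15],speed=.2); print(sensors.sense()['time_s'])
E
python3 - <<'E'
from h import *
pick_place(.4735,.1105,7,-.302)
robot.move_l([.47,-.02,.25],speed=.4)
snap('top','top2.png')
cv2.imwrite('pics/c4.png',cv2.resize(cv2.imread('pics/top2.png')[170:270,150:470],None,fx=2.5,fy=2.5,interpolation=3))
E
```

```text
pick False 0.03273885748459262 0.02180398612786411 0.022036838135968188
place True [ 0.45406425 -0.30176031  0.03450614] 0.021543793565357162
17.1583
```

View pics/c4.png

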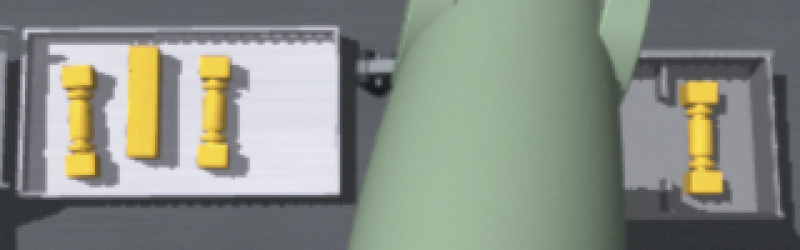

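The first stem lies flat in its lane. The other pieces in the tray have not moved, so I'll continue.

Run:
```python
from h import *
pick_place(.478,.180,0,-.232)
pick_place(.4695,.3095,3,-.162)
robot.move_l([.35,.2,.28],speed=.4)
c=snap('top','top3.png')
i=cv2.imread('pics/top3.png')
cv2.imwrite('pics/c5.png',cv2.resize(i[90:270,150:470],None,fx=2.5,fy=2.5,interpolation=3))
print(sensors.sense()['time_s'])
```

```text
pick False 0.0327467517757456 0.02160067005535379 0.022102427825585098
place True [ 0.45407484 -0.23184241  0.03450292] 0.02204443277551006
24.7333
pick False 0.03277245503851619 0.022002389457802758 0.02177116593685877
place True [ 0.45409939 -0.16191143  0.03467153] 0.02160740005569295
32.3083
33.5083
```

View pics/c5.png

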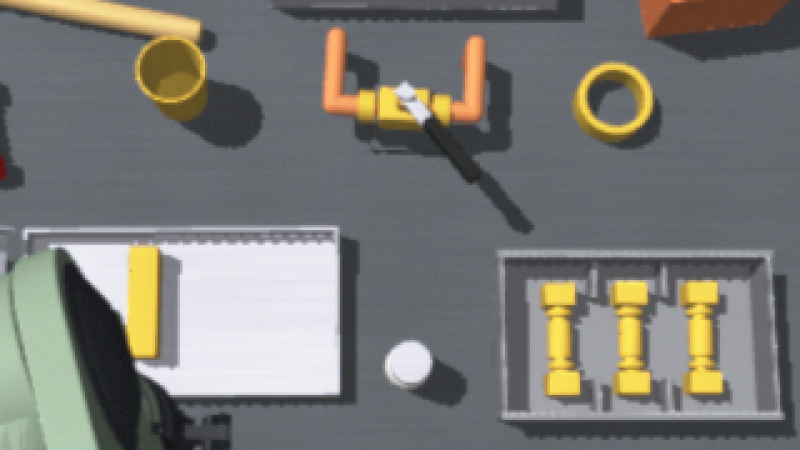

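Run:
```python
from h import *
c=ld('top3.png'); f=lambda u,v:px(c,150+u/2.5,90+v/2.5,.035)
for a,b in(((559,293),(563,382)),((629,293),(633,381)),((700,292),(705,381))):
    p,r=f(*a),f(*b);d=p-r;print(((p+r)/2-[.4545,-.232,0]).round(4),np.degrees(np.arctan2(d[1],d[0])).round(1))
robot.wait(.5); print(sensors.sense()['joint_vel'].round(3)); robot.hand_in()
```

```text
[0.0001 0.0701 0.035 ] 1.0
[0.001  0.0016 0.035 ] 0.4
[ 0.0019 -0.0685  0.035 ] 0.5
[ 0.004 -0.001 -0.001 -0.001  0.001  0.   ]
the job is handed in; nothing more can be done
```

The job is done and handed in at about 34 s of the 72 s allowed. The valve lever is at half open, and the three brass stems lie in the tote, one in each lane.

- **Valve:** the lever measured about 0.74 rad in the top camera, against a target of 0.785 ± 0.13. I aimed for 0.785; the picture reads about 2.5° under that, well inside the tolerance.
- **Stems:** all three lie flat along their lanes. Their centres are within about 2 mm of the lane centre lines and mid-lengths, and they are within about 1° of the lane direction.
- **Everything else:** in the last picture the plain bar is still in the tray, and the jar, cup and ring look unmoved. I did not measure those four again. The gripper was empty and clear of everything.

The only disagreement was that the two cameras' estimates of stem positions differed by 2–4 mm. I averaged them for the grasps, and all three held. No check failed.

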